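# Empty the offcut scoop into the scrap bin

## Task

On the woodcarver's bench, pick up the steel scoop tray by its upright wooden grip with both offcuts riding in it, and tip them out over its open end into the deep square scrap bin. Then set the empty tray gently back down on the bench, flat and upright, and let go.

Things in the scene. Friction and masses are not known exactly. Their poses are not given: they have to be found in the camera images.
- tray: Sheet steel scoop, 0.35 kg: floor x -85..68, y ±61, 3 mm thick; walls 40 high at sides and back, open sill-less front (-x). Grip: upright wooden board behind the back wall, x 68..84 (16 thick), y ±32, top z 100; fingers close along x, 80+ N. Contents stay put if carried level, slide out past about 25 deg; 50 empties it. Origin: mid underside, z up. Starts mid-bench, front roughly to the robot. mm
- offcut_long: Planed light wood offcut, block 62 x 30 x 26 mm (x, y, z), 40 g, loose, lying in the tray on its +y side. Origin: centre of its underside.
- offcut_square: Planed light wood offcut, squat block 42 x 40 x 28 mm (x, y, z), 40 g, loose, lying in the tray on its -y side. Origin: centre of its underside.
- bin: Scrap bin: deep square open plywood box with battens on two sides, 200 x 200 x 110 mm high, walls and floor 9 mm, fixed. On the left or the right of the bench, a little nearer the robot than the tray; the lower box on the other side (50 mm high, full of turned finials) is not it. Origin: centre of its underside; z up.
There are look-alikes about, which are no part of the job. Several things have the shape of the tray; the one meant has the colours described above. Leave any yellow look-alike of the offcut_square alone.

How it is judged:
On the way, in this order (a step that is already met when the one before it is completed fails the run):
1. the tray is lifted off the bench with both offcuts riding in it (height (world z) of tray above 0.03 m and x of offcut_long in the frame of tray between -0.095 and 0.08 m and y of offcut_long in the frame of tray between -0.065 and 0.065 m and z of offcut_long in the frame of tray between -0.01 and 0.05 m and x of offcut_square in the frame of tray between -0.095 and 0.08 m and y of offcut_square in the frame of tray between -0.065 and 0.065 m and z of offcut_square in the frame of tray between -0.01 and 0.05 m), for 0.2 s.
2. the tray is tipped by more than 20 degrees beside or over the bin (angle between tray's own z axis and vertical above 0.35 rad and horizontal distance between tray and bin below 0.28 m and height (world z) of tray above 0.05 m), for 0.1 s.
At the end, for the whole second after the job is handed in: Both offcuts lie at rest inside the scrap bin, below its rim; the tray rests on the bench, underside within 12 mm of the bench top and within 10 degrees of upright, released (x of offcut_long in the frame of bin between -0.093 and 0.093 m and y of offcut_long in the frame of bin between -0.093 and 0.093 m and z of offcut_long in the frame of bin between 0 and 0.095 m and x of offcut_square in the frame of bin between -0.093 and 0.093 m and y of offcut_square in the frame of bin between -0.093 and 0.093 m and z of offcut_square in the frame of bin between 0 and 0.095 m and linear speed of each of offcut_long, offcut_square, tray below 0.02 m/s and height (world z) of tray between -0.01 and 0.012 m and angle between tray's own z axis and vertical below 0.17 rad); the robot touches nothing.
It fails at once if the tray is let fall onto the bench (falling free at more than 0.8 m/s, a drop of more than about 35 mm) (height (world z) of tray below 0.05 m and linear speed of tray above 0.8 m/s and contact force between the fingers and tray below 0.5 N).
It also fails if it takes over 54 s, if anything falls off the work surface, if the arm or the gripper's body presses on something with over 40 N, if the wrist force passes 120 N, or if a joint passes its speed limit or range.

## Robot

A 6-joint arm with a two-finger parallel gripper is mounted at the origin on the work surface. World frame = base frame: x ahead of the robot, y to its left, z up, the work surface at z = 0. Lengths are in m, angles in rad, forces in N, time in s.
With the tool pointing down it reaches from about 0.375 to 0.9 m from the base axis. Payload 3.1 kg.
Tool frame: the origin (TCP) lies at the very end of the fingers, on their centre line; the grasp point (between the pads) lies 19 mm behind it (grip_depth is the distance from the TCP to the grasp point, in m); z points along the fingers, y is the line along which they close (so a half turn about z gives the same grasp; the last joint's range is limited). The gripper opens to 85 mm and grips with 20 to 120 N. Pads are 22 mm wide; open, the fingers measure 114 mm over their backs; the gripper's body (76 mm by 85 mm) begins 54 mm behind the grasp point. The pads swing forward as they close: fully open they stand 13 mm farther back than shut.
Start: joints at [1.012, 0.527, 1.433, -0, 1.181, -0.178], TCP at [0.232, 0.58, 0.231] pointing down, gripper open.
Joint ranges: [-3.08, 3.08], [-0.75, 2.2], [0.22, 2.44], [-1.43, 4.57], [0, 2.65], [-2.85, 2.85]. Speed limits (rad/s): [2.79, 2.79, 3.14, 3.14, 3.14, 3.14].

## Interface

Orientations are given as a unit quaternion [x, y, z, w].
In Python, from station import * gives the robot as it stands.
- The arm moves only by the tool apply_moves, never from a script. Its argument "plan" is a list of rows, each a list of 7 numbers: the shift along the tool's x, y, z in m, then the turn, a rotation vector about the tool's x, y, z in rad, then the gripper command: -1 is fully open, 1 is shut, values between are in proportion. In form: [[dx, dy, dz, wx, wy, wz, jaw], ...]. A call has 1 to 8 rows; each row shifts and turns the commanded pose from where the row before left it, along the tool's axes as they then stand; what a row does not reach is not made up. A row lasts 1/8 s, in which the tool goes at most 62.5 mm and 10.7 degrees, less where a joint would pass 70% of its speed; a pose out of reach is approached as far as the arm can. A call is refused whole if a number of a shift passes 0.0625 or a number of a turn 0.188, either way. A call with a gripper value outside its range is refused whole. The fingers move at their own pace and stop on an object; "force" is the grip in N (left out, the last holds). Time passes only in rows, so rows that do not move let the fingers close. It gives the time, the measured TCP pose, the force, the opening and the grip force at its end, in the units of the state.
- sense(): the state, without advancing time (a new reading comes with each control period).
- snapshot(name): name is "scene" or "top" or "wrist"; returns the picture (400x640x3 uint8, red, green, blue); there is no depth.
- calibration(name): a dict with "camera_matrix" (3x3 intrinsics, pixels), "R" (3x3) and "t" (3): a world point X has camera coordinates R X + t; the wrist camera has in their place "mount" (4x4, takes a point from camera to tool coordinates, whose origin is the TCP and whose axes are the flange's). Camera axes: x right, y down, z forward; pixel columns grow to the right and rows downward; lengths in m; the calibration is good to about 2 mm. A picture is of the moment at which its call begins: read the wrist's pose just before it. calibration takes no time and is no camera call.
- sign_off(): hands the job in; it is judged then, once.
The state is a dict: "t": time; "q": joint angles; "qd": joint speeds; "tau": joint torques, N m; "tcp_pos": TCP position; "tool_rot": TCP orientation; "force": force on the tool from outside, world axes, zero at the start; "ft_torque": the same for the moment, N m; "finger_gap": opening from 0.0 (shut) to 1.0 (fully open); "gripper_force": force on a finger pad.
Only numpy, scipy, OpenCV 4.12 (cv2) and the standard library are available. Lean on these libraries where they do the work, as an engineer would, in place of code of your own. Each camera call takes 0.05 s, during which the arm holds its last target. There are 200 camera calls.

## Working session

There is one attempt and no reset: what is moved stays moved. The work goes in short steps, Python scripts to look and compute and a tool call to move; the robot and the scene stay as the last step left them, time stands still between calls to the robot, and variables do not carry over. Pictures are saved under pics/ and viewed, at most 10 in all, crops included, and the job is handed in when it is done.

Besides the shell and the picture viewer there is one more tool, called after "Emit:" as name([rows], argument=value, ...), one row to a line, values as JSON. apply_moves: Moves the arm, as the interface text tells. Its arguments: {"type":"object","properties":{"plan":{"type":"array"},"force":{"type":"number"}},"required":["plan"]}

```bash
mkdir -p pics; python3 - <<'E'
from station import *
import cv2,numpy as np
for n in("scene","top"):
    cv2.imwrite(f"pics/{n}.png",snapshot(n)[:,:,::-1]); c=calibration(n); print(n,np.round(c["camera_matrix"],1).tolist(),np.round(c["R"],3).tolist(),np.round(c["t"],3).tolist())
s=sense();print(s)
print(calibration("wrist"))
E
```

```text
scene [[434.3, 0.0, 312.0], [0.0, 434.3, 207.2], [0.0, 0.0, 1.0]] [[0.127, 0.992, 0.002], [0.832, -0.106, -0.544], [-0.539, 0.071, -0.839]] [-0.036, -0.307, 1.46]
top [[397.8, 0.0, 317.9], [0.0, 397.8, 203.1], [0.0, 0.0, 1.0]] [[0.002, -1.0, 0.007], [-0.993, -0.003, -0.118], [0.118, -0.007, -0.993]] [-0.016, 0.401, 1.133]
{'t': 0.1, 'q': array([ 1.01252458e+00,  5.28365121e-01,  1.43378702e+00,  1.61109200e-05,
        1.18142577e+00, -1.78479537e-01]), 'qd': array([ 0.00154509, -0.00237849, -0.00317316,  0.00076929,  0.00033964,
        0.00174647]), 'tau': array([-1.03811535e-04, -4.43305743e+01, -1.78585821e+01, -2.19526110e-04,
        3.90908303e-03,  2.30827922e-06]), 'tcp_pos': array([0.23130817, 0.57991552, 0.23043237]), 'tool_rot': array([ 1.88759788e-01,  9.82022789e-01, -9.23353468e-04, -3.64395542e-04]), 'force': array([-0.68498088, -1.10921495,  0.29440175]), 'ft_torque': array([-0.02742682, -0.02026518, -0.04370652]), 'gripper_force': 0.0, 'finger_gap': 0.996297071678906}
{'camera_matrix': array([[354.83155945,   0.        , 324.88694809],
       [  0.        , 354.83155945, 198.57086842],
       [  0.        ,   0.        ,   1.        ]]), 'mount': array([[ 2.00089306e-05, -9.63910720e-01, -2.66225700e-01,
         6.70471983e-02],
       [ 9.99999997e-01,  4.95701465e-07,  7.33630098e-05,
        -2.19124573e-04],
       [-7.05834231e-05, -2.66225700e-01,  9.63910718e-01,
        -1.42128645e-01],
       [ 0.00000000e+00,  0.00000000e+00,  0.00000000e+00,
         1.00000000e+00]])}
```

View pics/top.png

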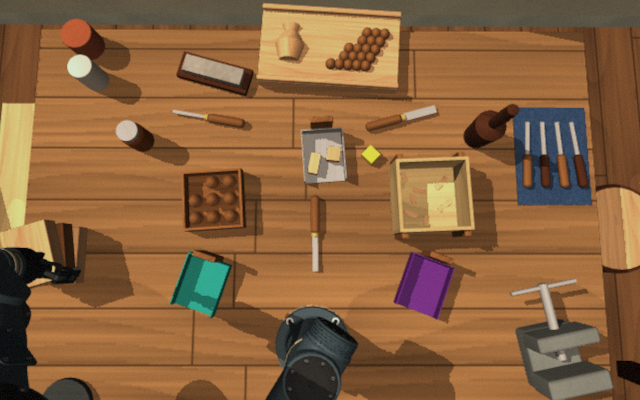

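View pics/scene.png

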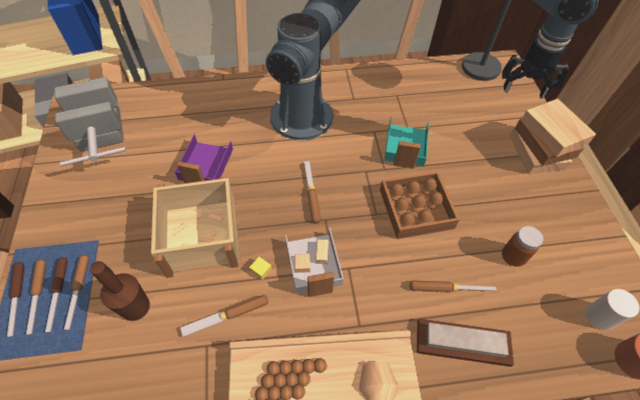

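The top view shows the steel tray at about (323,155), its brown grip at (321,122), and the bin at about (432,196) on the right (-y). The yellow decoy is at (371,155). I'll enlarge that area.

```bash
python3 - <<'E'
import cv2
a=cv2.imread("pics/top.png");b=cv2.imread("pics/scene.png")
cv2.imwrite("pics/c1.png",cv2.resize(a[104:244,285:485],None,fx=4,fy=4,interpolation=cv2.INTER_CUBIC))
cv2.imwrite("pics/c2.png",cv2.resize(b[220:310,240:360],None,fx=6,fy=6,interpolation=cv2.INTER_CUBIC))
E
```

```text
(no output)
```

View pics/c1.png

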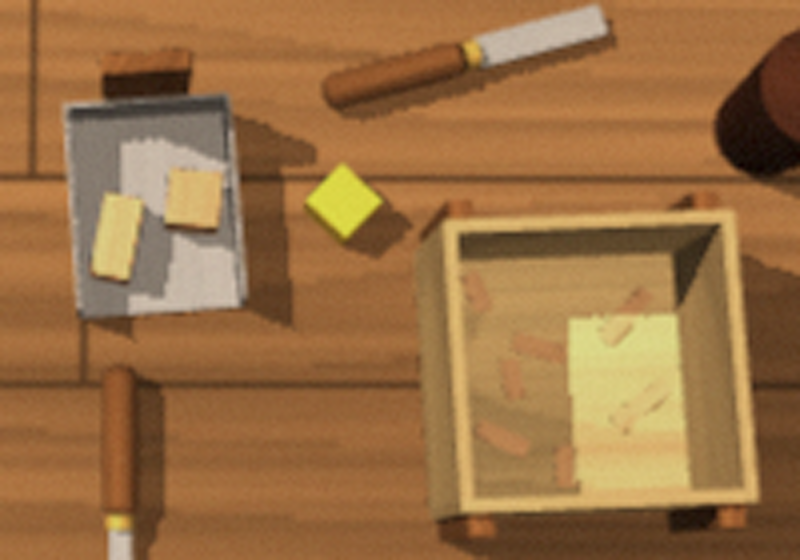

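View pics/c2.png

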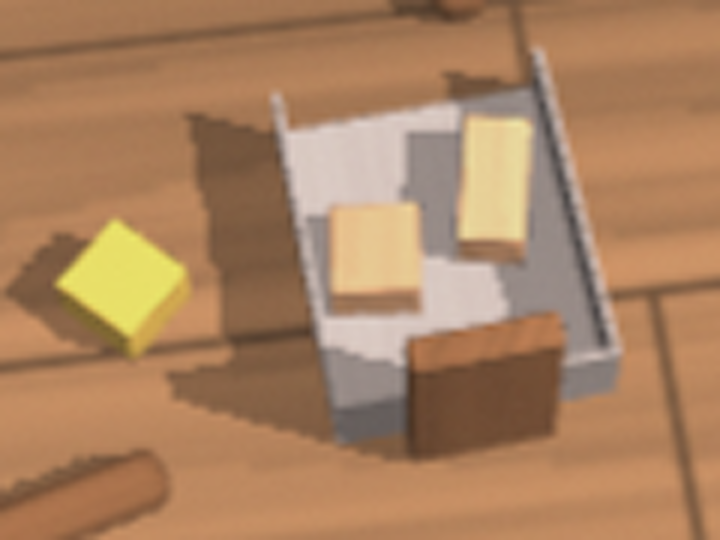

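The crops show the grip top edge at c1 (102..190, 50..73), the tray rim corners at c1 (66,105), (228,97), (244,306), (82,316), and the bin rim corners at c1 (447,221), (735,212), (757,500), (462,512). I'll cast rays through these.

```bash
cat > h.py <<'E'
import numpy as np, cv2
from station import *
def ray(n,uv,z):
    c=calibration(n);K,R,t=map(np.asarray,(c["camera_matrix"],c["R"],c["t"]))
    d=R.T@np.linalg.inv(K)@np.r_[uv,1];o=-R.T@t
    return o+d*(z-o[2])/d[2]
E
python3 - <<'E'
from h import *
np.set_printoptions(precision=4,suppress=True)
A=lambda u,v:(285+(u-1.5)/4,104+(v-1.5)/4); B=lambda u,v:(240+(u-2.5)/6,220+(v-2.5)/6)
for nm,z,ps in(("grip",.1,[(102,55),(191,50),(190,68),(103,73)]),("rim",.042,[(66,105),(228,97),(244,306),(82,316)]),("bin",.11,[(447,221),(735,212),(757,500),(462,512)])):
    P=np.array([ray("top",A(*p),z)[:2] for p in ps]);print(nm,P.tolist(),P.mean(0),[round(np.linalg.norm(P[i]-P[(i+1)%4]),4) for i in range(4)])
P=np.array([ray("scene",B(*p),.1)[:2] for p in[(410,343),(558,315),(563,343),(413,375)]]);print(P,P.mean(0))
E
```

```text
grip [[0.6327344753319333, 0.008079353504596279], [0.6366312481842404, -0.05394475807996329], [0.6236721669156333, -0.05322324558249186], [0.6197974238683619, 0.007323626837881997]] [ 0.6282 -0.0229] [np.float64(0.0621), np.float64(0.013), np.float64(0.0607), np.float64(0.013)]
rim [[0.6147032564140702, 0.03504090389771321], [0.6212699199480933, -0.08352277593440342], [0.4661091779327578, -0.09433675312779757], [0.458390853418146, 0.022383426723193982]] [ 0.5401 -0.0301] [np.float64(0.1187), np.float64(0.1555), np.float64(0.117), np.float64(0.1568)]
bin [[0.5133376566514682, -0.22805196258537552], [0.5204037499391949, -0.42542471044191865], [0.3235759171966271, -0.43186307876490926], [0.3150258927510904, -0.23393772386201797]] [ 0.4181 -0.3298] [np.float64(0.1975), np.float64(0.1969), np.float64(0.1981), np.float64(0.1984)]
[[ 0.6267 -0.0538]
 [ 0.6221  0.0063]
 [ 0.6343  0.0064]
 [ 0.6403 -0.0543]] [ 0.6309 -0.0238]
```

```bash
cat >> h.py <<'E'
from scipy.spatial.transform import Rotation as Rn
def down(yaw): # tool y along world angle yaw, z down
    c,s=np.cos(yaw),np.sin(yaw); return Rn.from_matrix(np.array([[-s,c,0],[c,s,0],[0,0,-1.]]))
def rows(p1,R1,n,jaw,p0=None,R0=None):
    s=sense(); p0=s["tcp_pos"] if p0 is None else np.array(p0); R0=Rn.from_quat(s["tool_rot"]) if R0 is None else R0
    w=(R0.inv()*R1).as_rotvec()/n; d=(np.array(p1)-p0)/n
    for i in range(n): print(np.round(np.r_[(R0*Rn.from_rotvec(w*i)).inv().apply(d),w],4).tolist()+[jaw])
E
python3 - <<'E'
from h import *
print(down(.065).as_matrix().round(2))
R=down(.065); R=R if 1 else R
rows([.629,-.0235,.22],R,16,-1)
E
```

```text
[[-0.06  1.    0.  ]
 [ 1.    0.06  0.  ]
 [ 0.    0.   -1.  ]]
[-0.0371, -0.0258, 0.0007, -0.0001, 0.0, 0.0704, -1]
[-0.0388, -0.0231, 0.0007, -0.0001, 0.0, 0.0704, -1]
[-0.0403, -0.0204, 0.0007, -0.0001, 0.0, 0.0704, -1]
[-0.0417, -0.0175, 0.0007, -0.0001, 0.0, 0.0704, -1]
[-0.0428, -0.0145, 0.0007, -0.0001, 0.0, 0.0704, -1]
[-0.0437, -0.0115, 0.0007, -0.0001, 0.0, 0.0704, -1]
[-0.0444, -0.0084, 0.0007, -0.0001, 0.0, 0.0704, -1]
[-0.0449, -0.0052, 0.0007, -0.0001, 0.0, 0.0704, -1]
[-0.0451, -0.002, 0.0007, -0.0001, 0.0, 0.0704, -1]
[-0.0452, 0.0011, 0.0007, -0.0001, 0.0, 0.0704, -1]
[-0.045, 0.0043, 0.0007, -0.0001, 0.0, 0.0704, -1]
[-0.0445, 0.0075, 0.0007, -0.0001, 0.0, 0.0704, -1]
[-0.0439, 0.0106, 0.0007, -0.0001, 0.0, 0.0704, -1]
[-0.0431, 0.0136, 0.0007, -0.0001, 0.0, 0.0704, -1]
[-0.042, 0.0166, 0.0007, -0.0001, 0.0, 0.0704, -1]
[-0.0407, 0.0195, 0.0007, -0.0001, 0.0, 0.0704, -1]
```

Emit:
apply_moves([
  [-0.037,-0.026,0,0,0,0.07,-1],
  [-0.039,-0.023,0,0,0,0.07,-1],
  [-0.04,-0.02,0,0,0,0.07,-1],
  [-0.042,-0.0175,0,0,0,0.07,-1],
  [-0.043,-0.0145,0,0,0,0.07,-1],
  [-0.044,-0.0115,0,0,0,0.07,-1],
  [-0.0445,-0.0085,0,0,0,0.07,-1],
  [-0.045,-0.005,0,0,0,0.07,-1],
])

```text
t: 1.1
tcp_pos: [0.4322, 0.2772, 0.231]
tool_rot: [0.454, 0.891, -0.0, -0.0]
force: [0.4, -0.3, 0.4]
finger_gap: 1.002
gripper_force: 0.0
```

Emit:
apply_moves([
  [-0.045,-0.002,0,0,0,0.07,-1],
  [-0.045,0.001,0,0,0,0.07,-1],
  [-0.045,0.0045,0,0,0,0.07,-1],
  [-0.0445,0.0075,0,0,0,0.07,-1],
  [-0.044,0.0105,0,0,0,0.07,-1],
  [-0.043,0.0135,0,0,0,0.07,-1],
  [-0.042,0.0165,0,0,0,0.07,-1],
  [-0.04,0.0195,0,0,0,0.07,-1],
])

```text
t: 2.1
tcp_pos: [0.6318, -0.0226, 0.2308]
tool_rot: [0.682, 0.731, -0.0, -0.001]
force: [0.3, 0.6, 0.6]
finger_gap: 0.996
gripper_force: 0.0
```

Emit:
apply_moves([
  [0,0,0,0,0,0,-1],
], force=100)

```text
t: 2.22
tcp_pos: [0.6331, -0.0244, 0.2306]
tool_rot: [0.683, 0.73, 0.0, 0.001]
force: [-0.6, 0.3, -0.1]
finger_gap: 1.003
gripper_force: 0.0
```

```bash
python3 - <<'E'
from h import *
s=sense();print(s["t"],s["q"].round(3));rows([.629,-.0235,.14],down(.065),2,-1)
cv2.imwrite("pics/w.png",snapshot("wrist")[:,:,::-1])
c=calibration("wrist");M=c["mount"];R=Rn.from_quat(s["tool_rot"]).as_matrix()
p=lambda X:(lambda v:(c["camera_matrix"]@v/v[2])[:2].round(0))(np.linalg.inv(M[:3,:3])@(R.T@(np.array(X)-s["tcp_pos"])-M[:3,3]))
y=.065;f=lambda x,yy,z:[.553+x*np.cos(y)-yy*np.sin(y),-.0285+x*np.sin(y)+yy*np.cos(y),z]
print([p(f(a,b,.1)) for a in(.068,.084) for b in(-.032,.032)], p(f(-.085,.061,.003)),p(f(.066,.061,.042)))
E
```

```text
2.225 [-2.140e-01  5.400e-01  1.411e+00 -1.000e-03  1.190e+00 -2.810e-01]
[0.0006, -0.002, 0.0453, 0.0004, 0.0004, 0.0011, -1]
[0.0006, -0.002, 0.0453, 0.0004, 0.0004, 0.0011, -1]
[array([309., 225.]), array([309., 146.]), array([329., 225.]), array([330., 146.])] [161. 105.] [309. 106.]
```

View pics/w.png

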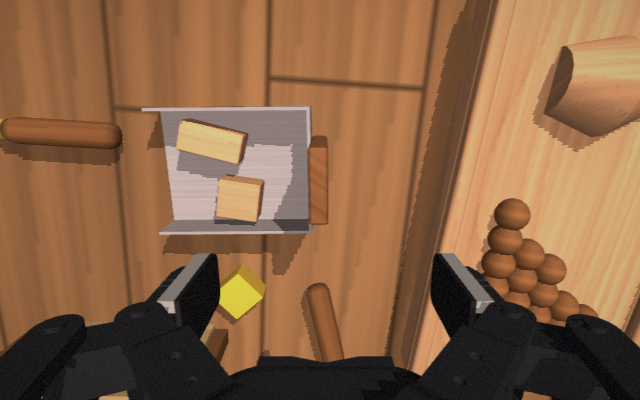

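The wrist view shows the board top at about x 309–328, y 137–224. That matches the prediction of (309–329, 146–225), so I'll descend and grip.

Emit:
apply_moves([
  [0.001,-0.002,0.045,0,0,0.001,-1],
  [0.001,-0.002,0.045,0,0,0.001,-1],
  [0,0,0.045,0,0,0,-1],
  [0,0,0.035,0,0,0,-1],
  [0,0,0,0,0,0,-1],
  [0,0,0,0,0,0,0],
  [0,0,0,0,0,0,1],
  [0,0,0,0,0,0,1],
], force=100)

```text
t: 3.28
tcp_pos: [0.6283, -0.0197, 0.063]
tool_rot: [0.682, 0.731, 0.001, 0.001]
force: [-0.7, 0.2, 0.5]
finger_gap: 0.376
gripper_force: 0.0
```

Emit:
apply_moves([
  [0,0,0,0,0,0,1],
  [0,0,0,0,0,0,1],
  [0,0,0,0,0,0,1],
])

```text
t: 3.65
tcp_pos: [0.6275, -0.0198, 0.0625]
tool_rot: [0.682, 0.731, 0.0, 0.0]
force: [-2.3, -0.2, 5.3]
finger_gap: 0.174
gripper_force: 98.8
```

Emit:
apply_moves([
  [0,0,-0.01,0,0,0,1],
  [0,0,-0.02,0,0,0,1],
  [0,0,-0.025,0,0,0,1],
  [0,0,-0.03,0,0,0,1],
  [0,0,-0.03,0,0,0,1],
  [0,0,-0.03,0,0,0,1],
  [0,0,-0.025,0,0,0,1],
  [0,0,-0.01,0,0,0,1],
])

```text
t: 4.65
tcp_pos: [0.6278, -0.0197, 0.2426]
tool_rot: [0.682, 0.731, 0.001, 0.001]
force: [0.8, 0.3, -5.0]
finger_gap: 0.175
gripper_force: 97.8
```

```bash
python3 - <<'E'
from h import *
s=sense();print(s["t"],s["force"],s["gripper_force"])
cv2.imwrite("pics/w2.png",snapshot("wrist")[:,:,::-1])
rows([.645,-.325,.25],down(.05),12,1)
E
```

```text
4.65 [ 0.79443488  0.25875737 -5.00163882] 97.79273629188538
[-0.0255, -0.0003, -0.0006, 0.0002, 0.0001, 0.0016, 1]
[-0.0255, -0.0003, -0.0006, 0.0002, 0.0001, 0.0016, 1]
[-0.0255, -0.0003, -0.0006, 0.0002, 0.0001, 0.0016, 1]
[-0.0255, -0.0002, -0.0006, 0.0002, 0.0001, 0.0016, 1]
[-0.0255, -0.0002, -0.0006, 0.0002, 0.0001, 0.0016, 1]
[-0.0255, -0.0001, -0.0006, 0.0002, 0.0001, 0.0016, 1]
[-0.0255, -0.0001, -0.0006, 0.0002, 0.0001, 0.0016, 1]
[-0.0255, -0.0001, -0.0006, 0.0002, 0.0001, 0.0016, 1]
[-0.0255, -0.0, -0.0006, 0.0002, 0.0001, 0.0016, 1]
[-0.0255, 0.0, -0.0006, 0.0002, 0.0001, 0.0016, 1]
[-0.0255, 0.0001, -0.0006, 0.0002, 0.0001, 0.0016, 1]
[-0.0255, 0.0001, -0.0006, 0.0002, 0.0001, 0.0016, 1]
```

View pics/w2.png

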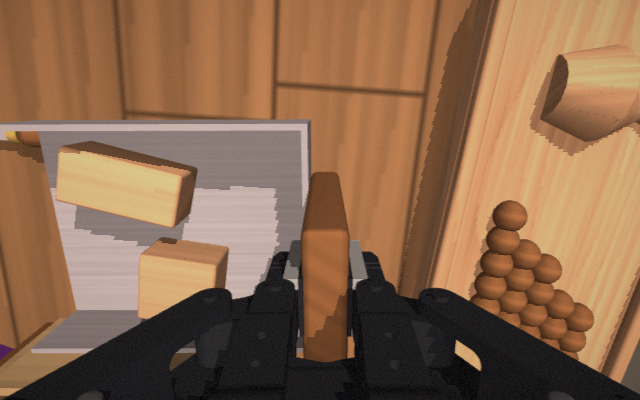

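Both offcuts are riding in the lifted tray, at (130,185) and (185,280). I'll carry it level beside the bin.

Emit:
apply_moves([
  [-0.006,0.001,0,0,0,0.001,1],
  [-0.014,0,0,0,0,0.002,1],
  [-0.022,0,0,0,0,0.002,1],
  [-0.026,0,0,0,0,0.002,1],
  [-0.026,0,0,0,0,0.002,1],
  [-0.026,0,0,0,0,0.002,1],
  [-0.026,0,0,0,0,0.002,1],
  [-0.026,0,0,0,0,0.002,1],
])

```text
t: 5.7
tcp_pos: [0.6389, -0.1932, 0.2411]
tool_rot: [0.688, 0.726, -0.0, -0.0]
force: [0.5, 0.9, -5.0]
finger_gap: 0.172
gripper_force: 97.8
```

Emit:
apply_moves([
  [-0.026,0,0,0,0,0.001,1],
  [-0.026,0,0,0,0,0.001,1],
  [-0.026,0,0,0,0,0.001,1],
  [-0.024,0,0,0,0,0.001,1],
  [-0.018,0,0,0,0,0.001,1],
  [-0.01,0,0,0,0,0.001,1],
  [-0.003,0,0,0,0,0,1],
  [0,0,0,0,0,0,1],
])

```text
t: 6.7
tcp_pos: [0.6458, -0.3234, 0.2412]
tool_rot: [0.69, 0.724, 0.0, -0.0]
force: [0.1, -1.0, -5.3]
finger_gap: 0.175
gripper_force: 97.8
```

```bash
cat >> h.py <<'E'
def tip(front0,front1,a0,a1,n,yaw,m=1):
    # TCP poses rotating tray nose-down from a0 to a1 with front lip (tray x=-.085) going front0->front1
    def pose(f,a):
        z=Rn.from_euler('z',yaw);T=z*Rn.from_euler('y',-a)
        return np.array(f)+T.apply([.161,0,.0625]), z*Rn.from_euler('y',-a)*z.inv()*down(yaw)
    P=[pose(np.array(front0)+(np.array(front1)-front0)*i/n,a0+(a1-a0)*i/n) for i in range(n+1)]
    for (p,R),(q,S) in zip(P,P[1:]): print(np.round(np.r_[R.inv().apply(q-p),(R.inv()*S).as_rotvec()],4).tolist()+[1])
    print(P[0][0],P[-1][0],P[-1][1].as_quat())
E
python3 - <<'E'
from h import *
s=sense();R=Rn.from_quat(s["tool_rot"]);y=R.as_matrix()[:,1];yaw=np.arctan2(y[1],y[0])
f=s["tcp_pos"]-Rn.from_euler('z',yaw).apply([.161,0,.0625]);print(s["q"].round(3),s["tcp_pos"],yaw,"front",f)
tip(f,[.463,-.330,.135],0,.95,8,yaw)
E
```

```text
[-0.619  0.657  1.147  0.     1.338 -0.667] [ 0.64584799 -0.32339111  0.24124126] 0.048416158224634055 front [ 0.48503665 -0.33118306  0.17874126]
[0.0003, -0.0113, -0.0132, -0.1187, -0.0, 0.0, 1]
[0.0003, -0.0119, -0.0135, -0.1188, 0.0, 0.0, 1]
[0.0003, -0.0125, -0.014, -0.1187, 0.0, 0.0, 1]
[0.0003, -0.013, -0.0145, -0.1187, 0.0, -0.0, 1]
[0.0003, -0.0135, -0.015, -0.1188, 0.0, -0.0, 1]
[0.0003, -0.0139, -0.0156, -0.1188, 0.0, 0.0, 1]
[0.0003, -0.0142, -0.0163, -0.1188, 0.0, 0.0, 1]
[0.0003, -0.0144, -0.017, -0.1187, -0.0, 0.0, 1]
[ 0.64584799 -0.32339111  0.24124126] [ 0.50576234 -0.32792799  0.30231509] [0.61341951 0.64386182 0.33112018 0.31546455]
```

Emit:
apply_moves([
  [0,-0.011,-0.013,-0.119,0,0,1],
  [0,-0.012,-0.0135,-0.119,0,0,1],
  [0,-0.0125,-0.014,-0.119,0,0,1],
  [0,-0.013,-0.0145,-0.119,0,0,1],
])

```text
t: 7.2
tcp_pos: [0.5881, -0.3253, 0.287]
tool_rot: [0.669, 0.704, 0.172, 0.164]
force: [0.4, -0.6, -4.3]
finger_gap: 0.174
gripper_force: 98.7
```

Emit:
apply_moves([
  [0,-0.0135,-0.015,-0.119,0,0,1],
  [0,-0.014,-0.0155,-0.119,0,0,1],
  [0,-0.014,-0.016,-0.119,0,0,1],
  [0,-0.0145,-0.017,-0.119,0,0,1],
  [0,0,0,0,0,0,1],
  [0,0,0,0,0,0,1],
])

```text
t: 7.95
tcp_pos: [0.5067, -0.3309, 0.3024]
tool_rot: [0.613, 0.644, 0.331, 0.316]
force: [0.6, -0.6, -3.4]
finger_gap: 0.175
gripper_force: 99.3
```

```bash
python3 - <<'E'
from h import *
s=sense();print(s["q"].round(3),s["force"])
R=Rn.from_quat(s["tool_rot"]);print("tilt",np.degrees(np.arccos(-R.as_matrix()[2,2])))
a=snapshot("top");b=snapshot("scene")
k=lambda i:cv2.resize(i,None,fx=3,fy=3,interpolation=cv2.INTER_CUBIC)
cv2.imwrite("pics/d.png",np.hstack([k(a[110:250,370:500]),k(b[160:300,140:270])])[:,:,::-1])
E
```

```text
[-1.17   0.362  1.954  1.271  0.927 -2.103] [ 0.56979359 -0.59847017 -3.36228884]
tilt 54.50197362802861
```

View pics/d.png

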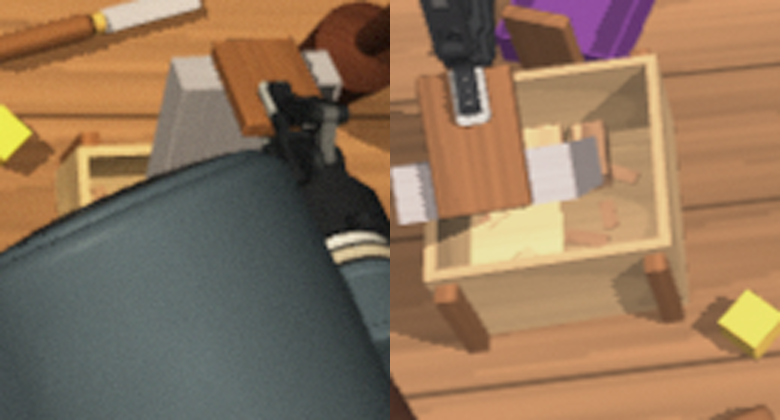

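The tray is tipped 54° over the bin. One offcut shows in the bin at (590,140), and the load has dropped to the tray's own weight. I'll tip back along the same path.

```bash
python3 - <<'E'
from h import *
tip([.463,-.333,.135],[.485,-.331,.179],.951,0,8,.048)
E
```

```text
[0.0001, 0.0124, 0.0186, 0.1189, 0.0, 0.0, 1]
[0.0001, 0.0122, 0.0179, 0.1189, 0.0, 0.0, 1]
[0.0001, 0.012, 0.0172, 0.1189, 0.0, 0.0, 1]
[0.0001, 0.0116, 0.0165, 0.1189, -0.0, -0.0, 1]
[0.0001, 0.0112, 0.0159, 0.1189, -0.0, 0.0, 1]
[0.0001, 0.0108, 0.0153, 0.1189, 0.0, -0.0, 1]
[0.0001, 0.0103, 0.0148, 0.1189, -0.0, -0.0, 1]
[0.0001, 0.0097, 0.0144, 0.1189, 0.0, 0.0, 1]
[ 0.50559605 -0.33095382  0.30235782] [ 0.64581456 -0.32327497  0.2415    ] [0.68993421 0.72387208 0.         0.        ]
```

Emit:
apply_moves([
  [0,0.0125,0.0185,0.119,0,0,1],
  [0,0.012,0.018,0.119,0,0,1],
  [0,0.012,0.017,0.119,0,0,1],
  [0,0.0115,0.0165,0.119,0,0,1],
  [0,0.011,0.016,0.119,0,0,1],
  [0,0.011,0.0155,0.119,0,0,1],
  [0,0.0105,0.015,0.119,0,0,1],
  [0,0.01,0.0145,0.119,0,0,1],
])

```text
t: 9.05
tcp_pos: [0.6493, -0.3221, 0.2415]
tool_rot: [0.689, 0.724, -0.001, -0.0]
force: [0.3, -0.4, -4.5]
finger_gap: 0.174
gripper_force: 99.0
```

Emit:
apply_moves([
  [0.01,0,0,0,0,0,1],
  [0.02,0,0,0,0,0,1],
  [0.03,0,0,0,0,0,1],
  [0.04,0,0,0,0,0,1],
  [0.04,0,0,0,0,0,1],
  [0.04,0,0,0,0,0,1],
  [0.04,0,0,0,0,0,1],
  [0.04,0,0,0,0,0,1],
])

```text
t: 10.05
tcp_pos: [0.6331, -0.0619, 0.2425]
tool_rot: [0.69, 0.724, 0.001, 0.001]
force: [0.3, -0.1, -3.6]
finger_gap: 0.173
gripper_force: 99.4
```

Emit:
apply_moves([
  [0.025,0,0,0,0,0,1],
  [0.015,0,0,0,0,0,1],
  [0.005,0,0,0,0,0,1],
  [0,0,0,0,0,0,1],
])

```text
t: 10.55
tcp_pos: [0.6323, -0.0197, 0.241]
tool_rot: [0.69, 0.724, 0.0, 0.0]
force: [-0.6, 0.2, -3.1]
finger_gap: 0.175
gripper_force: 99.4
```

```bash
python3 - <<'E'
from h import *
s=sense();print(s["t"],s["force"])
rows([.628,-.0197,.0645],down(.065),8,1)
a=snapshot("top");b=snapshot("scene")
k=lambda i,f:cv2.resize(i,None,fx=f,fy=f,interpolation=cv2.INTER_CUBIC)
cv2.imwrite("pics/e.png",np.hstack([k(a[100:250,285:485],2),k(b[160:310,140:340],2)])[:,:,::-1])
E
```

```text
10.55 [-0.56495638  0.18072027 -3.06970099]
[0.0, -0.0006, 0.0221, 0.0001, 0.0001, -0.0022, 1]
[0.0, -0.0006, 0.0221, 0.0001, 0.0001, -0.0022, 1]
[0.0, -0.0005, 0.0221, 0.0001, 0.0001, -0.0022, 1]
[0.0, -0.0005, 0.0221, 0.0001, 0.0001, -0.0022, 1]
[0.0, -0.0005, 0.0221, 0.0001, 0.0001, -0.0022, 1]
[0.0, -0.0005, 0.0221, 0.0001, 0.0001, -0.0022, 1]
[0.0, -0.0005, 0.0221, 0.0001, 0.0001, -0.0022, 1]
[0.0, -0.0005, 0.0221, 0.0001, 0.0001, -0.0022, 1]
```

View pics/e.png

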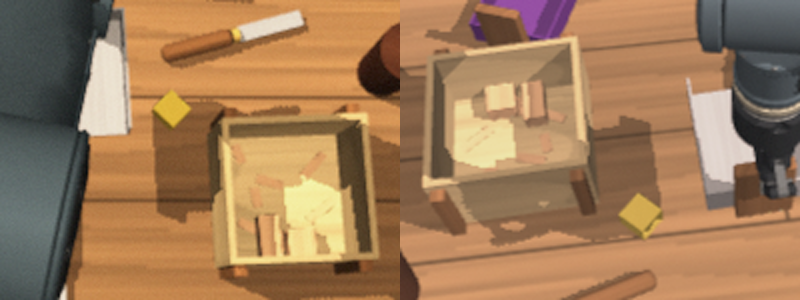

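Both offcuts are in the bin, at (268,233) and (300,238) in the top crop, and the tray is empty. I'll lower it gently.

Emit:
apply_moves([
  [0,0,0.03,0,0,0,1],
  [0,0,0.035,0,0,0,1],
  [0,0,0.035,0,0,0,1],
  [0,0,0.03,0,0,0,1],
  [0,0,0.02,0,0,0,1],
  [0,0,0.012,0,0,0,1],
  [0,0,0.008,0,0,0,1],
  [0,0,0,0,0,0,1],
])

```text
t: 11.65
tcp_pos: [0.6324, -0.0196, 0.0705]
tool_rot: [0.69, 0.724, -0.0, -0.0]
force: [-0.1, 0.6, -4.1]
finger_gap: 0.174
gripper_force: 99.2
```

Emit:
apply_moves([
  [0,0,0.004,0,0,0,1],
  [0,0,0.003,0,0,0,1],
  [0,0,0,0,0,0,1],
])

```text
t: 12.02
tcp_pos: [0.6323, -0.0193, 0.0637]
tool_rot: [0.69, 0.724, -0.0, -0.0]
force: [-0.1, -0.4, -3.3]
finger_gap: 0.173
gripper_force: 99.5
```

Emit:
apply_moves([
  [0,0,0.0015,0,0,0,1],
  [0,0,0,0,0,0,1],
])

```text
t: 12.28
tcp_pos: [0.6327, -0.0193, 0.0626]
tool_rot: [0.69, 0.724, 0.0, 0.0]
force: [-0.3, -0.2, -0.5]
finger_gap: 0.175
gripper_force: 99.6
```

The tray is touching down, so I'll release and back off.

Emit:
apply_moves([
  [0,0,0,0,0,0,0.5],
  [0,0,0,0,0,0,0],
  [0,0,0,0,0,0,-1],
  [0,0,0,0,0,0,-1],
  [0,0,0,0,0,0,-1],
  [0,0,0,0,0,0,-1],
])

```text
t: 13.02
tcp_pos: [0.6324, -0.0193, 0.0621]
tool_rot: [0.69, 0.724, 0.0, 0.0]
force: [0.5, 0.0, -0.3]
finger_gap: 1.002
gripper_force: 0.0
```

Emit:
apply_moves([
  [0,0,-0.015,0,0,0,-1],
  [0,0,-0.03,0,0,0,-1],
  [0,0,-0.04,0,0,0,-1],
  [0,0,-0.04,0,0,0,-1],
  [0,0,-0.03,0,0,0,-1],
  [0,0,0,0,0,0,-1],
  [0,0,0,0,0,0,-1],
])

```text
t: 13.9
tcp_pos: [0.6317, -0.0192, 0.2168]
tool_rot: [0.69, 0.724, -0.0, -0.0]
force: [-0.2, -0.0, -1.3]
finger_gap: 0.999
gripper_force: 0.0
```

```bash
python3 - <<'E'
from h import *
print(sense()["force"])
a=snapshot("wrist");b=snapshot("scene")
k=lambda i,f:cv2.resize(i,None,fx=f,fy=f,interpolation=cv2.INTER_CUBIC)
cv2.imwrite("pics/f.png",np.hstack([k(a,.625),k(b[160:310,140:340],5/3)])[:,:,::-1])
E
```

```text
[-0.19650482 -0.03535813 -1.25996357]
```

View pics/f.png

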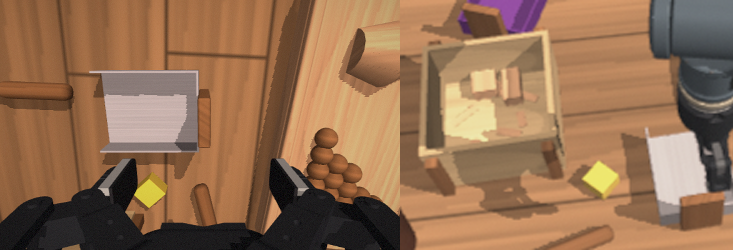

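The tray stands flat and empty at (150,110), the gripper is clear of it, and both offcuts are in the bin at (485,82) and (512,85).

```bash
python3 -c "
from station import *
print(sign_off())"
```

```text
the job is handed in; nothing more can be done
None
```

I tipped both offcuts into the scrap bin, set the empty tray back flat on the bench and let go, then handed the job in at about 14 s of the 54 s limit; no verdict came back.

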